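# Stop the instrument module rocking with a wedge

## Task

The white instrument module rocks because its foot at the corner by the wooden wedge is too short: with your fingertips, push the wedge, thin edge first, in under that short foot until the module no longer rocks, without jacking it up. Then press down firmly with the fingertips on the top of the module above that foot to check that it stays put, and come away. The wedge is only pushed along the bench, never picked up; the module stays where it stands and the bottles, jar and spanner are left alone.

Things in the scene. Friction and masses are not known exactly. Their poses are not given: they have to be found in the camera images.
- module: White instrument module standing loose on the black bench, 200 (own x) x 220 (own y) x 80 mm tall with feet, about 2 kg. Origin: centre of its footprint at bench height, z up. Two beige fittings stick 32 mm out of its +x face. Casing starts 24 mm above the bench on four round grey feet, 16 mm across, at own x +-85, y +-95 mm. Friction holds it against sideways pushes to about 10 N.
- short_foot (a point): Centre of the underside of the short foot, at own (+85, +95) mm of the module: 6 mm above the bench while the module stands level on its other three feet, as it does undisturbed.
- press_point (a point): Point on the module's flat top straight above the short foot, 80 mm above the bench: press here to test (fingertips within 40 mm). Unwedged, 2 to 6 N here rocks the corner down 6 mm (0.047 rad); it comes back when let go. Check with a press of 8 N or more for half a second; wedged, the corner then gives no more than 1 to 2 mm.
- wedge: Plain wooden wedge loose on the bench by the module's +y side, 120 mm long (own x), 56 wide, 60 g. Origin: centre of its underside. 2 mm thick at the thin edge (own x = +60 mm, towards the module), rising evenly to 20 mm at the upright thick end, so 6 mm at 27 mm from the thin edge. It slides lightly, then stiffens under the foot: a push of 4 to 8 N leaves it snug, held by friction.
- top_bottle: Clear bottle with blue cap, 66 mm diameter, 150 mm tall, standing loose on top of the module at own (-30, -35) mm, away from the short foot. Origin: centre of its underside. To be left alone.
- side_bottle: Bottle with blue cap, 60 mm diameter, 140 mm tall, standing on the bench beside the module's +y side, on the robot's side of the wedge. Origin: centre of its underside. To be left alone.
- jar: Amber jar with white cap, 56 mm diameter, 80 mm tall, on the bench on the module's -y side. Origin: centre of its underside. To be left alone.
- spanner: Steel spanner 160 mm long lying on the bench to the robot's right. Origin: middle of its underside, own x along it. To be left alone.
There are look-alikes about, which are no part of the job. There is more than one size of the wedge; the one meant has the size given above.

How it is judged:
By the outcome, as a careful person would: the job done as asked, in the order asked, and still so for the second after the job is handed in, with the robot touching nothing.
It also fails if it takes over 54 s, if anything falls off the work surface, if the arm or the gripper's body presses on something with over 40 N, if the wrist force passes 120 N, or if a joint passes its speed limit or range.

## Robot

A 7-joint arm with a two-finger parallel gripper is mounted at the origin on the work surface. World frame = base frame: x ahead of the robot, y to its left, z up, the work surface at z = 0. Lengths are in m, angles in rad, forces in N, time in s.
With the tool pointing down it reaches from about 0.4 to 0.85 m from the base axis. Payload 4.5 kg.
Tool frame: the origin (TCP) lies midway between the tips of the shut fingers; the grasp point (between the pads) lies 19 mm behind it; z points along the fingers, y is the direction in which the jaws open and shut (so a half turn about z gives the same grasp; the last joint's range is limited). The gripper opens to 88 mm and grips with 3 to 60 N. Pads are 18 mm wide; open, the fingers measure 123 mm over their backs; the gripper's body (75 mm by 187 mm) begins 45 mm behind the grasp point.
Start: joints at [-1.192, 0.689, -0.195, 1.565, 0.157, 0.902, -0.215], TCP at [0.211, 0.588, 0.239] pointing down, gripper open.
Joint ranges: [-3.01, 3.01], [-0.46, 2.08], [-1.47, 1.51], [0.13, 2.56], [-1, 4.14], [0.04, 2.09], [-2.66, 2.66]. Speed limits (rad/s): [2.57, 2.57, 3.14, 3.14, 3.14, 3.14, 3.14].

## Interface

Orientations are given as a unit quaternion [x, y, z, w].
In Python, from plant import r gives the robot as it stands. The module is installed in compiled form; this text tells all that it offers.
- The arm moves only by the tool carry_out, never from a script. Its argument "commands" is a list of rows, each a list of 6 numbers: the shift along the tool's x, y, z in m, then the turn, a rotation vector about the tool's x, y, z in degrees. In form: [[dx, dy, dz, wx, wy, wz], ...]. A call has 1 to 12 rows; each row is the pose to reach, as a shift and turn from the pose commanded when the call began, along the tool's axes at that moment; what a row does not reach only later rows make up. A row lasts 1/10 s, in which the tool goes at most 50 mm and 8.59 degrees, less where a joint would pass 70% of its speed; a pose out of reach is approached as far as the arm can. A call with a gripper value outside its range is refused whole. "fingers" is the closure in counts, from 0 (fully open) to 255 (shut), set as the call begins (left out, the last holds). The fingers move at their own pace and stop on an object; "grip_force" is the grip in N (left out, the last holds). Time passes only in rows, so rows that repeat a pose let the fingers close. It gives the time, the measured TCP pose, the force and the opening at its end, in the units of the state.
- r.get_state(): the state, without advancing time (a new reading comes with each control period).
- r.snapshot(name): name is "scene" or "top" or "wrist"; returns a dict with "img" (420x560x3 uint8, blue, green, red), "intrinsics" (3x3 intrinsics, pixels), "extrinsics" (4x4, takes a point from camera to world coordinates); the wrist camera has in their place "tool_from_camera" (4x4, takes a point from camera to tool coordinates, whose origin is the TCP and whose axes are the flange's). Camera axes: x right, y down, z forward; pixel columns grow to the right and rows downward; lengths in m; the calibration is good to about 2 mm. A picture is of the moment at which its call begins: read the wrist's pose just before it. There is no depth.
- r.finish_job(): hands the job in, once; it reports no verdict.
Trained networks look in a picture, given as the dict that the camera call returned (one of the last four; its "shot" number tells which), for a name from the list of things; names that differ only in an ending like _2 or _b are one class to them, and where a whole thing is asked for, a point or a joint stands for the part that bears it (a point fixed in the world has none). Each returns a list of dicts, best first, with "p" (0 to 1); they miss things now and then, are a little off and sometimes report something else, mostly with a low value. They report only what shows in the picture. A call takes as long as a camera call. They do not tell look-alikes from the thing itself.
- r.spot_in(picture, label): "xyz" ([x, y, z] in m, in world coordinates, good to about 4 mm: the middle of the surface that is visible of it).
- r.spot_point(picture, label): "xyz" ([x, y, z] in m, in world coordinates, good to about 4 mm: a listed point, or the origin of a listed thing).
The state is a dict: "clock": time; "q": joint angles; "qd": joint speeds; "joint_torque": joint torques, N m; "tool_pos": TCP position; "eef_rot": TCP orientation; "contact_force": force on the tool from outside, world axes, zero at the start; "moment": the same for the moment, N m; "opening": opening from 0.0 (shut) to 1.0 (fully open).
Only numpy, scipy, OpenCV 4.12 (cv2) and the standard library are available. Lean on these libraries where they do the work, as an engineer would, in place of code of your own. Each camera call takes 0.05 s, during which the arm holds its last target.

## Working session

There is one attempt and no reset: what is moved stays moved. The work goes in short steps, Python scripts to look and compute and a tool call to move; the robot and the scene stay as the last step left them, time stands still between calls to the robot, and variables do not carry over. Pictures are saved under pics/ and viewed, and the job is handed in when it is done.

Besides the shell and the picture viewer there is one more tool, called as name(argument=value, ...) on one line, values as JSON. carry_out: Moves the arm, as the interface text tells. Its arguments: {"type":"object","properties":{"commands":{"type":"array","items":{"type":"array","items":{"type":"number"}}},"fingers":{"type":"number"},"grip_force":{"type":"number"}},"required":["commands"]}

```bash
mkdir -p pics
python3 - <<'E'
from plant import r
import cv2
s=r.get_state();print(s)
for n in("scene","top"):
    p=r.snapshot(n);cv2.imwrite(f"pics/{n}0.png",p["img"])
    print(n,p["intrinsics"],p["extrinsics"])
    for l in("module","wedge","side_bottle","top_bottle","jar","spanner","short_foot","press_point"):
        for d in r.spot_point(p,l)[:4]: print(l,d)
E
```

```text
{'clock': 0.0, 'q': array([-1.19218841,  0.69003508, -0.1944901 ,  1.56634624,  0.15731396,
        0.90251231, -0.21509544]), 'qd': array([-1.58476548e-03, -1.14336467e-03, -7.56713796e-04, -1.23949606e-03,
       -4.79799275e-04, -6.49099208e-05, -1.35282533e-03]), 'joint_torque': array([ 1.45480071e-04, -5.27551997e+01, -1.26709409e+00, -1.53424305e+01,
       -5.26243332e-02,  6.50385264e-03,  1.63129803e-04]), 'tool_pos': array([0.21110554, 0.58758318, 0.23787697]), 'eef_rot': array([ 1.71511937e-01,  9.85181579e-01, -9.50808321e-04, -8.37291605e-05]), 'contact_force': array([-0.29320692,  0.31788264,  0.0245933 ]), 'moment': array([-0.04203075, -0.00966726, -0.0162323 ]), 'opening': 0.9993197671526164}
scene [[408.01034014   0.         279.77575106]
 [  0.         408.01034014 209.4775061 ]
 [  0.           0.           1.        ]] [[-0.46431427  0.52574726 -0.71274265  1.19216352]
 [ 0.88549902  0.25973446 -0.3852655   0.22046122]
 [-0.01742845 -0.81001718 -0.58614709  0.63313205]
 [ 0.          0.          0.          1.        ]]
module {'xyz': [0.4607, -0.1866, -0.0027], '
[... 613 characters left out ...]
  1.        ]] [[ 0.00478    -0.99819669  0.05983752  0.43615815]
 [-0.99963884 -0.00635222 -0.02611215 -0.14094015]
 [ 0.02644516 -0.05969109 -0.99786654  1.03934304]
 [ 0.          0.          0.          1.        ]]
module {'xyz': [0.4636, -0.1878, -0.0003], 'p': 0.9}
wedge {'xyz': [0.3403, 0.11, -0.0015], 'p': 0.93}
wedge {'xyz': [0.637, 0.1152, -0.0007], 'p': 0.77}
wedge {'xyz': [0.4862, 0.0592, -0.0045], 'p': 0.64}
side_bottle {'xyz': [0.3356, -0.0091, 0.0022], 'p': 0.69}
top_bottle {'xyz': [0.4479, -0.2334, 0.0807], 'p': 0.72}
jar {'xyz': [0.5225, -0.3421, 0.001], 'p': 0.6}
spanner {'xyz': [0.456, -0.4678, -0.0024], 'p': 0.92}
press_point {'xyz': [0.5245, -0.0761, 0.0746], 'p': 0.64}
```

View pics/scene0.png

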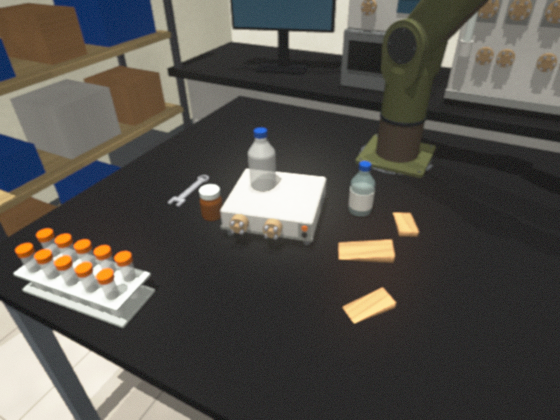

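View pics/top0.png

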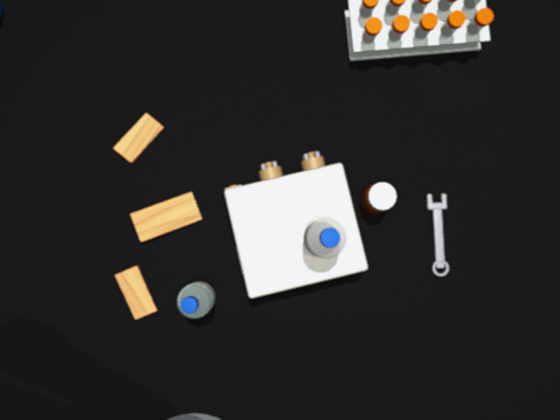

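Three wooden wedges show in the top view at (138,137), (166,217) and (136,292). The middle one looks longest and points at the short-foot corner near (232,190). I'll measure all three and enlarge the crop.

```bash
cat > h.py <<'E'
import numpy as np,cv2
def unproj(p,uv,z):
    K=p["intrinsics"];T=np.array(p["extrinsics"]);uv=np.atleast_2d(uv).astype(float)
    d=(np.linalg.inv(K)@np.c_[uv,np.ones(len(uv))].T).T@T[:3,:3].T
    o=T[:3,3];return o+d*((z-o[2])/d[:,2])[:,None]
def proj(p,X):
    T=np.linalg.inv(p["extrinsics"]);X=np.atleast_2d(X);c=X@T[:3,:3].T+T[:3,3];q=c@np.array(p["intrinsics"]).T
    return q[:,:2]/q[:,2:]
E
python3 - <<'E'
from plant import r
from h import *
p=r.snapshot("top");im=p["img"]
hsv=cv2.cvtColor(im,cv2.COLOR_BGR2HSV)
m=cv2.inRange(hsv,(8,60,90),(30,255,255))
for c in cv2.findContours(m,0,2)[0]:
    if cv2.contourArea(c)<200: continue
    b=cv2.boxPoints(cv2.minAreaRect(c));w=unproj(p,b,0.010)
    print("wood",cv2.minAreaRect(c),np.round(w,3).tolist(),np.linalg.norm(w[1]-w[0]),np.linalg.norm(w[2]-w[1]))
g=cv2.inRange(hsv,(0,0,150),(180,50,255));g=cv2.morphologyEx(g,cv2.MORPH_OPEN,np.ones((7,7)))
for c in cv2.findContours(g,0,2)[0]:
    if cv2.contourArea(c)<5000: continue
    b=cv2.boxPoints(cv2.minAreaRect(cv2.convexHull(c)));w=unproj(p,b,0.08)
    print("mod",b.tolist(),np.round(w,4).tolist(),w.mean(0),np.linalg.norm(w[1]-w[0]),np.linalg.norm(w[2]-w[1]))
cv2.imwrite("pics/crop_top.png",cv2.resize(im[100:330,90:300],None,fx=2.6,fy=2.6,interpolation=2))
p=r.snapshot("scene");cv2.imwrite("pics/crop_scene.png",cv2.resize(p["img"][150:330,280:450],None,fx=3.3,fy=3.3,interpolation=2))
E
```

```text
wood ((135.35220336914062, 292.3080139160156), (51.00590515136719, 26.11408042907715), 66.4477310180664) [[0.377, 0.154, 0.01], [0.397, 0.11, 0.01], [0.309, 0.07, 0.01], [0.29, 0.114, 0.01]] 0.04872885694185901 0.09639958071948208
wood ((165.6506805419922, 216.06851196289062), (31.952234268188477, 67.41570281982422), 69.44395446777344) [[0.493, 0.128, 0.01], [0.539, 0.009, 0.01], [0.482, -0.013, 0.01], [0.436, 0.106, 0.01]] 0.12763803805388574 0.061365816736073386
wood ((269.6470642089844, 169.5882568359375), (17.46256446838379, 22.313274383544922), 75.96376037597656) [[0.589, -0.115, 0.01], [0.6, -0.157, 0.01], [0.567, -0.165, 0.01], [0.557, -0.123, 0.01]] 0.043047136424081825 0.03385869772299242
wood ((312.2115478515625, 159.55770874023438), (17.258220672607422, 22.161123275756836), 78.69007110595703) [[0.611, -0.198, 0.01], [0.62, -0.24, 0.01], [0.587, -0.246, 0.01], [0.578, -0.204, 0.01]] 0.043015811614601156 0.03358268753464197
wood ((137.89366149902344, 137.26698303222656), (25.0906925201416, 50.98859405517578), 42.27368927001953) [[0.618, 0.163, 0.01], [0.692, 0.099, 0.01], [0
[... 847 characters left out ...]
48, 0.01], [0.908, -0.509, 0.01], [0.885, -0.532, 0.01], [0.855, -0.502, 0.01]] 0.04187723719328957 0.032241281065081825
wood ((483.3845520019531, 16.576921463012695), (16.91835594177246, 21.0786075592041), 56.3099365234375) [[0.889, -0.535, 0.01], [0.913, -0.57, 0.01], [0.885, -0.588, 0.01], [0.861, -0.553, 0.01]] 0.04307093368353697 0.03370370624188695
mod [[222.54611206054688, 188.833740234375], [341.8045349121094, 160.04721069335938], [368.2000427246094, 269.4000244140625], [248.94161987304688, 298.1865539550781]] [[0.5335, -0.0561, 0.08], [0.5872, -0.2701, 0.08], [0.391, -0.317, 0.08], [0.3396, -0.1049, 0.08]] [ 0.46282277 -0.18703942  0.08      ] 0.22059417833697775 0.20171538023356891
```

View pics/crop_top.png

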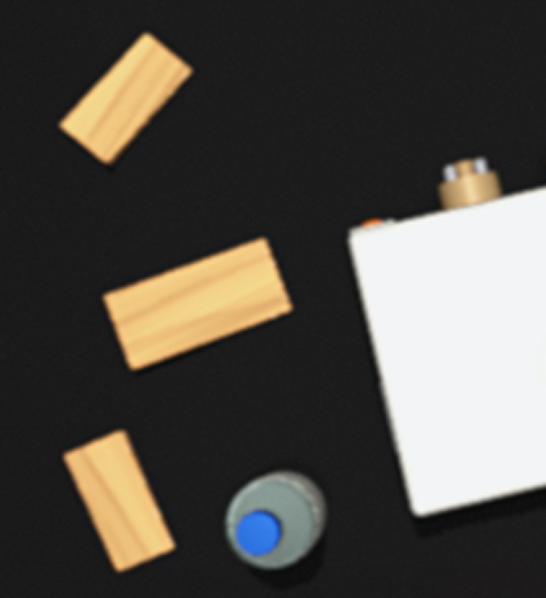

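View pics/crop_scene.png

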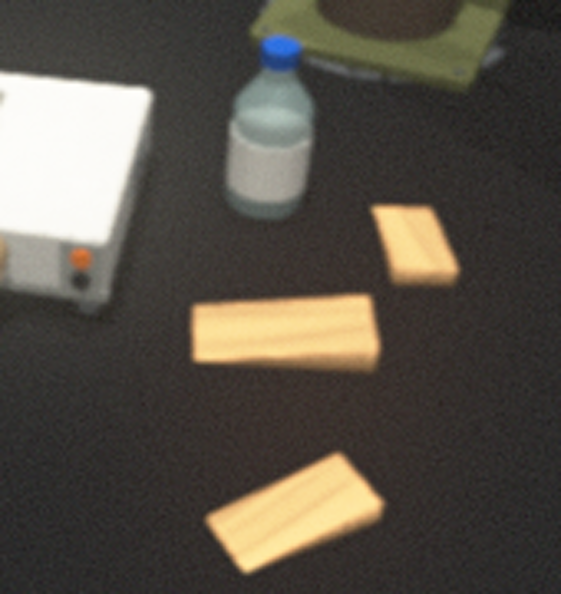

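The meant wedge is the middle one at top (166,217). It measures about 127x61 mm with blur; the other two at (138,137) and (136,292) measure about 97x48 mm, so they are the smaller look-alikes. The crop shows its thin end facing the module corner. The short foot comes out at about (0.5225, -0.074) from the module outline, and the network agrees. I'll go behind the thick end with the fingers partly closed (about 20 mm gap).

carry_out(commands=[[-0.038,-0.033,0.009,0,0,5],[-0.076,-0.066,0.018,0,0,10],[-0.114,-0.099,0.027,0,0,15],[-0.152,-0.132,0.036,0,0,20],[-0.19,-0.165,0.045,0,0,25],[-0.228,-0.197,0.054,0,0,30],[-0.266,-0.23,0.063,0,0,35],[-0.304,-0.263,0.072,0,0,40],[-0.342,-0.296,0.081,0,0,45],[-0.38,-0.329,0.09,0,0,49.1],[-0.38,-0.329,0.09,0,0,49.1],[-0.38,-0.329,0.09,0,0,49.1]], fingers=195, grip_force=20)

```text
clock: 2.2
tool_pos: [0.4586, 0.1481, 0.1485]
eef_rot: [0.567, 0.824, -0.0, 0.0]
contact_force: [-0.2, 0.2, 0.2]
opening: 0.232
```

```bash
cat >> h.py <<'E'
from scipy.spatial.transform import Rotation as R
def wristT(s,p):
    T=np.eye(4);T[:3,:3]=R.from_quat(s["eef_rot"]).as_matrix();T[:3,3]=s["tool_pos"]
    p["extrinsics"]=T@np.array(p["tool_from_camera"]);return p
E
python3 - <<'E'
from plant import r
from h import *
s=r.get_state();w=r.snapshot("wrist");cv2.imwrite("pics/w1.png",w["img"])
for l in("wedge","short_foot","side_bottle"): print(l,r.spot_point(w,l)[:3])
wristT(s,w);
hsv=cv2.cvtColor(w["img"],cv2.COLOR_BGR2HSV)
m=cv2.inRange(hsv,(8,60,90),(30,255,255))
for c in cv2.findContours(m,0,2)[0]:
    if cv2.contourArea(c)<1500: continue
    e=cv2.approxPolyDP(c,0.03*cv2.arcLength(c,True),True)[:,0]
    print(e.tolist(),np.round(unproj(w,e,0.0),4)[:,:2].tolist(),np.round(unproj(w,e,0.02),4)[:,:2].tolist())
E
```

```text
wedge [{'xyz': [0.4874, 0.0588, 0.0], 'p': 0.92}, {'xyz': [0.3405, 0.1105, -0.0041], 'p': 0.58}]
short_foot []
side_bottle []
[[480, 387], [75, 388]] [[0.7403, 0.0334], [0.3303, -0.1245]] [[0.7195, 0.0455], [0.3374, -0.1016]]
[[342, 280], [280, 218], [233, 234], [214, 272], [225, 308], [335, 307]] [[0.5485, 0.0967], [0.469, 0.1341], [0.4333, 0.1037], [0.4287, 0.0601], [0.4512, 0.0264], [0.5541, 0.0669]] [[0.5408, 0.1046], [0.4666, 0.1394], [0.4334, 0.111], [0.4291, 0.0705], [0.4501, 0.0391], [0.546, 0.0768]]
[[206, 201], [175, 162], [86, 171], [92, 205], [193, 205], [95, 217], [140, 230]] [[0.3999, 0.125], [0.3635, 0.1491], [0.2915, 0.1131], [0.3033, 0.0841], [0.3899, 0.1172], [0.3084, 0.0738], [0.3505, 0.0763]] [[0.4022, 0.131], [0.3683, 0.1534], [0.3012, 0.1198], [0.3122, 0.0928], [0.3929, 0.1236], [0.3169, 0.0832], [0.3563, 0.0856]]
```

View pics/w1.png

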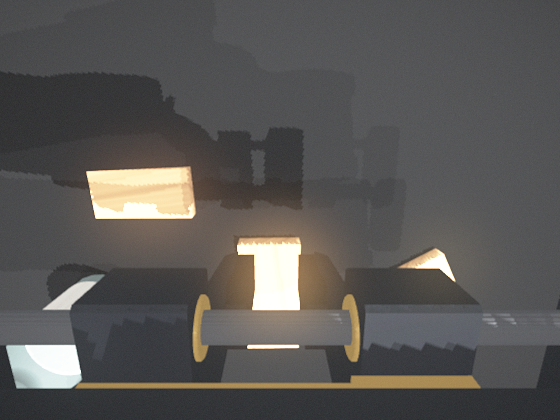

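The wrist view shows the thick end at (238,237)-(301,238), square to and between the two fingers. I'll lower and approach.

Run:
```python
from plant import r
from h import *
s=r.get_state();w=r.snapshot("wrist");wristT(s,w)
a=unproj(w,[[238,237],[301,238]],0.02);print(a,np.linalg.norm(a[1]-a[0]))
d=a[1]-a[0];yaw=np.degrees(np.arctan2(d[1],d[0]));print("wedge heading",yaw-90, "mid",a.mean(0))
print(R.from_quat(s["eef_rot"]).as_matrix().round(4).tolist(),s["tool_pos"])
```

```text
[[0.43706442 0.11448169 0.02      ]
 [0.489099   0.13382775 0.02      ]] 0.0555145657334673
wedge heading -69.60525345294744 mid [0.46308171 0.12415472 0.02      ]
[[-0.3646, 0.9312, 0.0], [0.9312, 0.3646, 0.0017], [0.0016, 0.0007, -1.0]] [0.45696118 0.15265022 0.1490107 ]
```

carry_out(commands=[[0,0,0.03,0,0,0],[0,0,0.06,0,0,0],[0,0,0.09,0,0,0],[0,0,0.115,0,0,0],[0,0,0.13,0,0,0],[0,0,0.138,0,0,0],[0,0,0.138,0,0,0],[0,0,0.138,0,0,0]])

```text
clock: 3.25
tool_pos: [0.4578, 0.1509, 0.0113]
eef_rot: [0.565, 0.825, 0.0, 0.0]
contact_force: [0.0, 0.5, 1.4]
opening: 0.232
```

carry_out(commands=[[-0.008,-0.003,0.002,0,0,0],[-0.015,-0.005,0.002,0,0,0],[-0.022,-0.005,0.002,0,0,0],[-0.027,-0.005,0.002,0,0,0],[-0.032,-0.005,0.002,0,0,0],[-0.037,-0.005,0.002,0,0,0],[-0.037,-0.005,0.002,0,0,0]])

```text
clock: 3.95
tool_pos: [0.4668, 0.113, 0.0087]
eef_rot: [0.566, 0.824, -0.0, 0.0]
contact_force: [-0.2, 0.5, -0.9]
opening: 0.24
```

```bash
cat > look.py <<'E'
from plant import r
from h import *
import sys
n=sys.argv[1]
for c in("top","scene"):
    p=r.snapshot(c);im=p["img"]
    print(c,"wedge",[d for d in r.spot_point(p,"wedge")[:3]],"mod",r.spot_point(p,"module")[:1],"foot",r.spot_point(p,"short_foot")[:1])
    u,v=(proj(p,[[0.50,0,0]])[0]).astype(int)
    a=im[max(v-70,0):v+70,max(u-80,0):u+80];cv2.imwrite(f"pics/{c}_{n}.png",cv2.resize(a,None,fx=4,fy=4,interpolation=2))
s=r.get_state();print(s["tool_pos"],s["contact_force"],s["clock"],R.from_quat(s["eef_rot"]).as_matrix()[:2,0])
E
python3 look.py a
```

```text
top wedge [{'xyz': [0.4909, 0.0472, -0.0017], 'p': 0.91}, {'xyz': [0.6356, 0.1137, -0.0025], 'p': 0.86}, {'xyz': [0.3426, 0.1123, -0.001], 'p': 0.79}] mod [{'xyz': [0.4624, -0.1867, -0.0013], 'p': 0.91}] foot []
scene wedge [{'xyz': [0.6375, 0.1158, 0.0004], 'p': 0.93}, {'xyz': [0.3421, 0.1178, 0.002], 'p': 0.5}] mod [{'xyz': [0.4608, -0.183, -0.0036], 'p': 0.7}] foot [{'xyz': [0.5216, -0.0729, 0.0072], 'p': 0.81}]
[0.46628386 0.1140676  0.00867465] [0.28860304 0.60400117 0.49088266] 4.35 [-0.36107829  0.9325355 ]
```

View pics/scene_a.png

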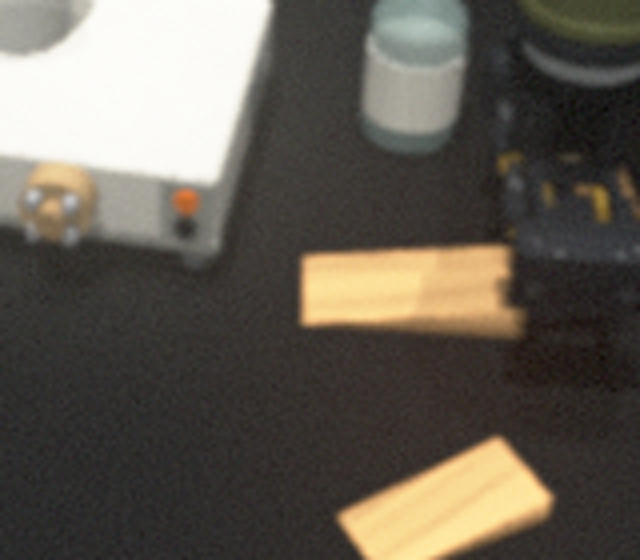

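View pics/top_a.png

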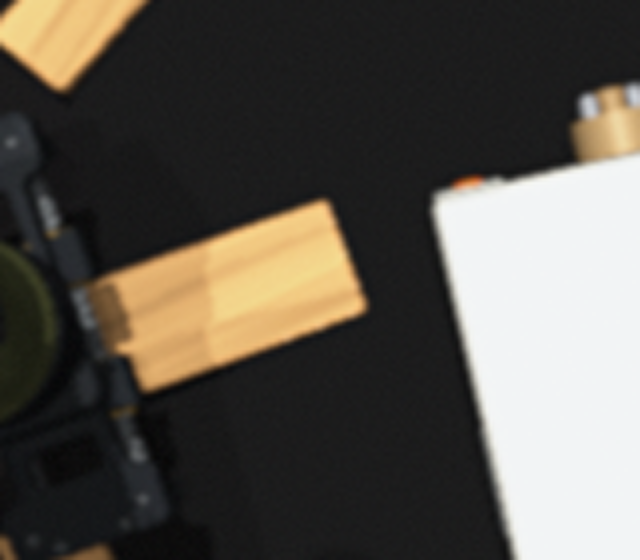

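carry_out(commands=[[-0.006,0,0,0,0,0.5],[-0.012,0,0,0,0,1],[-0.018,-0.001,0,0,0,1.6],[-0.024,-0.001,0,0,0,2.2],[-0.03,-0.001,0,0,0,2.7],[-0.036,-0.001,0,0,0,3.3],[-0.042,-0.001,0,0,0,3.9],[-0.048,-0.001,0,0,0,4.5],[-0.054,-0.002,0,0,0,5],[-0.06,-0.002,0,0,0,5.5],[-0.065,-0.002,0,0,0,6],[-0.065,-0.002,0,0,0,6]])

```text
clock: 5.55
tool_pos: [0.4883, 0.0514, 0.0087]
eef_rot: [0.608, 0.794, -0.0, 0.0]
contact_force: [-0.5, 0.3, -0.6]
opening: 0.235
```

```bash
python3 look.py b
```

```text
top wedge [{'xyz': [0.3443, 0.1117, -0.003], 'p': 0.75}, {'xyz': [0.6333, 0.1141, -0.0004], 'p': 0.65}, {'xyz': [0.5069, -0.0211, -0.0029], 'p': 0.57}] mod [{'xyz': [0.4637, -0.1866, 0.0], 'p': 0.74}] foot [{'xyz': [0.3405, -0.0092, 0.0001], 'p': 0.41}]
scene wedge [{'xyz': [0.5069, -0.0187, 0.0026], 'p': 0.6}, {'xyz': [0.3437, 0.1158, 0.0004], 'p': 0.6}, {'xyz': [0.64, 0.1146, -0.0012], 'p': 0.58}] mod [{'xyz': [0.4617, -0.1853, -0.0017], 'p': 0.85}] foot [{'xyz': [0.521, -0.0735, 0.0076], 'p': 0.96}]
[0.48785193 0.05280191 0.00869809] [-0.77493802  0.00359275 -0.47281084] 5.95 [-0.26175886  0.96513329]
```

View pics/scene_b.png

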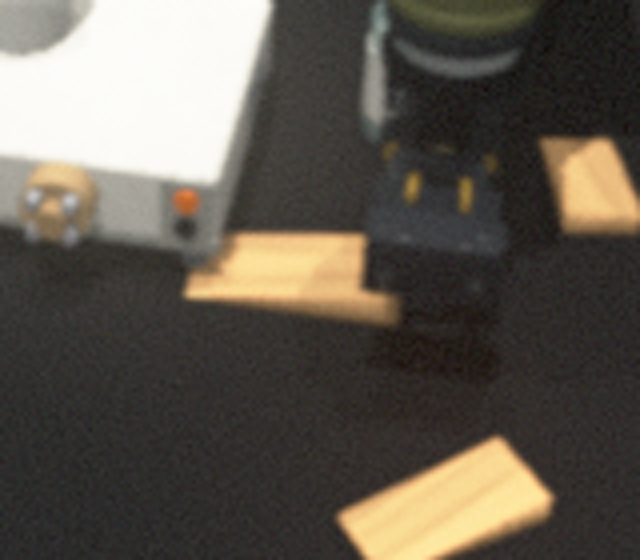

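View pics/top_b.png

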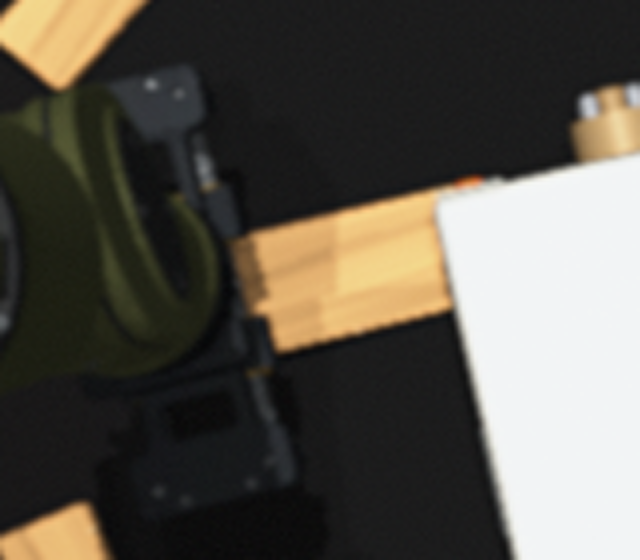

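The wedge is centred on the foot line and its thin edge is just under the casing. I'll advance slowly and watch the force.

carry_out(commands=[[-0.003,0,0,0,0,0],[-0.006,0,0,0,0,0],[-0.009,0,0,0,0,0],[-0.011,0,0,0,0,0],[-0.013,0,0,0,0,0],[-0.013,0,0,0,0,0]])

```text
clock: 6.55
tool_pos: [0.4914, 0.0395, 0.0087]
eef_rot: [0.608, 0.794, -0.0, 0.0]
contact_force: [-0.6, 0.4, 0.1]
opening: 0.235
```

carry_out(commands=[[-0.001,0,0,0,0,0],[-0.002,0,0,0,0,0],[-0.002,0,0,0,0,0]])

```text
clock: 6.85
tool_pos: [0.4919, 0.038, 0.0087]
eef_rot: [0.608, 0.794, 0.0, 0.0]
contact_force: [-0.2, -0.1, -0.5]
opening: 0.237
```

carry_out(commands=[[-0.001,0,0,0,0,0],[-0.002,0,0,0,0,0],[-0.002,0,0,0,0,0]])

```text
clock: 7.15
tool_pos: [0.4925, 0.0359, 0.0087]
eef_rot: [0.608, 0.794, 0.0, 0.0]
contact_force: [-0.8, 0.3, -0.6]
opening: 0.236
```

carry_out(commands=[[-0.001,0,0,0,0,0],[-0.001,0,0,0,0,0],[-0.001,0,0,0,0,0]])

```text
clock: 7.45
tool_pos: [0.4927, 0.035, 0.0087]
eef_rot: [0.608, 0.794, -0.0, 0.0]
contact_force: [-0.9, -0.4, 0.2]
opening: 0.238
```

carry_out(commands=[[-0.001,0,0,0,0,0],[-0.001,0,0,0,0,0],[-0.001,0,0,0,0,0]])

```text
clock: 7.75
tool_pos: [0.4929, 0.0341, 0.0087]
eef_rot: [0.608, 0.794, -0.0, -0.0]
contact_force: [-0.3, -0.8, -0.6]
opening: 0.236
```

carry_out(commands=[[-0.001,0,0,0,0,0],[-0.001,0,0,0,0,0],[-0.001,0,0,0,0,0]])

```text
clock: 8.05
tool_pos: [0.4932, 0.0332, 0.0087]
eef_rot: [0.608, 0.794, 0.0, -0.0]
contact_force: [-0.2, -0.3, -0.2]
opening: 0.236
```

```bash
python3 look.py c
```

```text
top wedge [{'xyz': [0.6354, 0.1131, -0.0031], 'p': 0.67}, {'xyz': [0.3411, 0.1103, -0.002], 'p': 0.62}, {'xyz': [0.5104, -0.0347, -0.0038], 'p': 0.61}] mod [{'xyz': [0.4626, -0.1876, 0.0047], 'p': 0.95}] foot []
scene wedge [{'xyz': [0.5118, -0.0358, 0.0015], 'p': 0.66}, {'xyz': [0.3445, 0.1171, -0.0026], 'p': 0.59}, {'xyz': [0.6379, 0.1143, -0.001], 'p': 0.58}] mod [{'xyz': [0.462, -0.1878, -0.0031], 'p': 0.59}] foot [{'xyz': [0.5207, -0.075, 0.0086], 'p': 0.6}]
[0.49320261 0.03324202 0.00870218] [ 0.49494228  0.67144218 -0.02269063] 8.45 [-0.26133535  0.96524807]
```

View pics/scene_c.png

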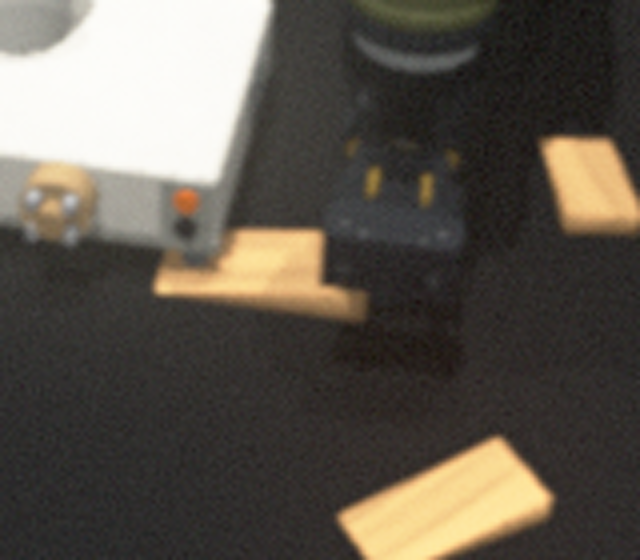

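The wedge is well under the foot, which sits near (205,250) in the crop. I'll keep going a millimetre at a time.

carry_out(commands=[[-0.001,0,0,0,0,0],[-0.001,0,0,0,0,0]])

```text
clock: 8.65
tool_pos: [0.4934, 0.0326, 0.0087]
eef_rot: [0.608, 0.794, 0.0, -0.0]
contact_force: [-0.9, 0.8, 0.1]
opening: 0.236
```

carry_out(commands=[[-0.001,0,0,0,0,0],[-0.001,0,0,0,0,0]])

```text
clock: 8.85
tool_pos: [0.4935, 0.0321, 0.0087]
eef_rot: [0.607, 0.794, 0.0, -0.0]
contact_force: [-0.8, 3.3, 1.5]
opening: 0.232
```

carry_out(commands=[[-0.0005,0,0,0,0,0],[-0.0005,0,0,0,0,0],[-0.0005,0,0,0,0,0]])

```text
clock: 9.15
tool_pos: [0.4936, 0.0318, 0.0087]
eef_rot: [0.607, 0.794, 0.0, -0.001]
contact_force: [-1.4, 4.9, 1.0]
opening: 0.233
```

```bash
python3 -c "
from plant import r
import time
for i in range(4):
    p=r.snapshot('top');s=r.get_state();print(s['contact_force'],s['tool_pos'])"
```

```text
[-1.49414865  5.52068723  1.71568546] [0.49359008 0.03180266 0.00868643]
[-1.52322087  4.86503221  2.29262006] [0.49357704 0.03177739 0.00870926]
[-2.23202636  5.47951898  2.07885639] [0.49357782 0.03179681 0.00870678]
[-1.60248886  4.44667906  0.90676423] [0.49358481 0.03179823 0.00871517]
```

carry_out(commands=[[-0.0005,0,0,0,0,0],[-0.0005,0,0,0,0,0],[-0.0005,0,0,0,0,0]])

```text
clock: 9.65
tool_pos: [0.4936, 0.0316, 0.0087]
eef_rot: [0.607, 0.795, 0.0, -0.001]
contact_force: [-2.0, 5.1, 1.3]
opening: 0.231
```

```bash
python3 look.py d; python3 -c "
from plant import r
s=r.get_state();print(s['contact_force'],s['tool_pos'])"
```

```text
top wedge [{'xyz': [0.6356, 0.1143, -0.0017], 'p': 0.9}, {'xyz': [0.3412, 0.1099, 0.0015], 'p': 0.74}, {'xyz': [0.5086, -0.0428, -0.0049], 'p': 0.59}] mod [{'xyz': [0.4658, -0.1863, -0.0017], 'p': 0.61}] foot []
scene wedge [{'xyz': [0.3443, 0.1179, -0.0024], 'p': 0.79}, {'xyz': [0.5121, -0.0399, 0.0026], 'p': 0.68}, {'xyz': [0.6394, 0.1119, -0.0004], 'p': 0.64}] mod [{'xyz': [0.4611, -0.1878, 0.0], 'p': 0.78}] foot [{'xyz': [0.5231, -0.0731, 0.0048], 'p': 0.63}]
[0.49365905 0.03161125 0.00870727] [-1.68285239  5.43054322  1.12190384] 10.05 [-0.26260797  0.96490125]
[-1.68285239  5.43054322  1.12190384] [0.49365905 0.03161125 0.00870727]
```

View pics/scene_d.png

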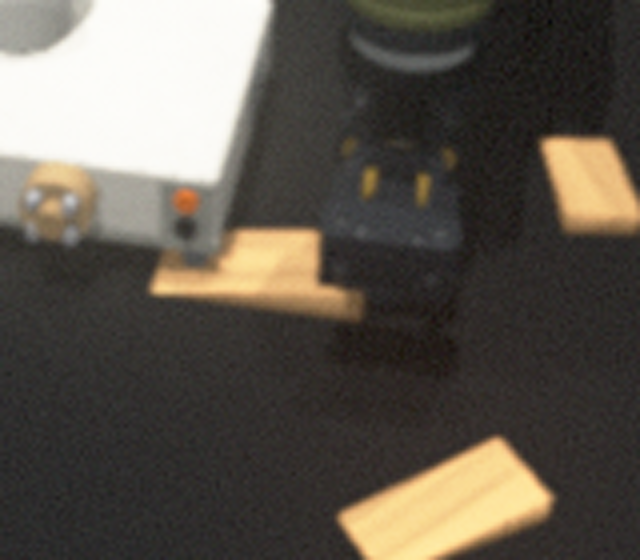

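The push holds at about 5.6 N with no creep, and the wedge sits where the geometry predicts. I'll back off, then lift and move over the press point with the fingers shut.

carry_out(commands=[[0.004,0,0,0,0,0],[0.012,0,0,0,0,0],[0.025,0,0,0,0,0],[0.035,0,-0.01,0,0,0],[0.035,0,-0.05,0,0,0],[0.035,0,-0.09,0,0,0],[0.035,0,-0.13,0,0,0],[0.035,0,-0.14,0,0,0],[0.035,0,-0.14,0,0,0]])

```text
clock: 10.95
tool_pos: [0.4856, 0.0649, 0.1506]
eef_rot: [0.608, 0.794, 0.002, 0.001]
contact_force: [-0.2, 0.7, -0.2]
opening: 0.234
```

carry_out(commands=[[-0.03,0,0,0,0,0],[-0.06,0,0,0,0,0],[-0.09,-0.001,0,0,0,0],[-0.12,-0.002,0,0,0,0],[-0.147,-0.002,0,0,0,0],[-0.147,-0.002,0.02,0,0,0],[-0.147,-0.002,0.04,0,0,0],[-0.147,-0.002,0.05,0,0,0],[-0.147,-0.002,0.05,0,0,0],[-0.147,-0.002,0.05,0,0,0]], fingers=255)

```text
clock: 11.95
tool_pos: [0.521, -0.0778, 0.0983]
eef_rot: [0.607, 0.794, -0.0, -0.001]
contact_force: [-0.8, 0.2, 0.5]
opening: 0.006
```

```bash
python3 look.py e; python3 -c "
from plant import r
import numpy as np
f=[]
for i in range(4):
    r.snapshot('top');f.append(r.get_state()['contact_force'])
print(np.mean(f,0))"
```

```text
top wedge [{'xyz': [0.6354, 0.1158, -0.0002], 'p': 0.97}] mod [{'xyz': [0.4615, -0.1866, 0.0008], 'p': 0.63}] foot []
scene wedge [{'xyz': [0.6364, 0.1132, -0.0021], 'p': 0.93}, {'xyz': [0.512, -0.0365, -0.0004], 'p': 0.78}, {'xyz': [0.453, -0.469, 0.0006], 'p': 0.73}] mod [{'xyz': [0.4602, -0.1851, -0.0004], 'p': 0.78}] foot [{'xyz': [0.5212, -0.0721, 0.0052], 'p': 0.64}]
[ 0.52153741 -0.07833052  0.099128  ] [0.04932226 0.7990726  0.60974741] 12.35 [-0.26128757  0.96526098]
[-0.02712784  0.25590121  0.13369576]
```

View pics/scene_e.png

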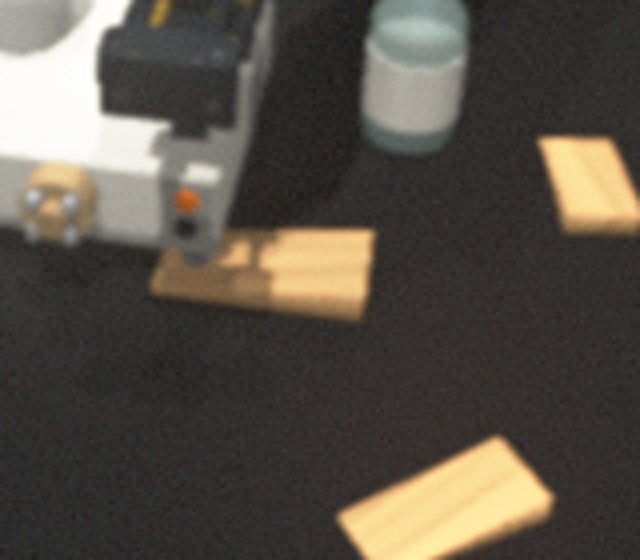

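The wedge stayed put under the foot. Now the press.

carry_out(commands=[[0,0,0.005,0,0,0],[0,0,0.01,0,0,0],[0,0,0.014,0,0,0],[0,0,0.016,0,0,0],[0,0,0.016,0,0,0]])

```text
clock: 13.05
tool_pos: [0.521, -0.0783, 0.0822]
eef_rot: [0.608, 0.794, -0.0, -0.0]
contact_force: [-0.5, 0.6, -0.2]
opening: 0.005
```

carry_out(commands=[[0,0,0.001,0,0,0],[0,0,0.002,0,0,0],[0,0,0.002,0,0,0]])

```text
clock: 13.35
tool_pos: [0.5213, -0.0783, 0.0807]
eef_rot: [0.608, 0.794, 0.0, -0.0]
contact_force: [0.3, -0.1, -0.3]
opening: 0.004
```

carry_out(commands=[[0,0,0.001,0,0,0],[0,0,0.001,0,0,0],[0,0,0.001,0,0,0]])

```text
clock: 13.65
tool_pos: [0.5214, -0.0783, 0.0804]
eef_rot: [0.608, 0.794, 0.0, 0.0]
contact_force: [-1.3, 0.5, 6.3]
opening: 0.003
```

carry_out(commands=[[0,0,0.0005,0,0,0],[0,0,0.001,0,0,0],[0,0,0.001,0,0,0],[0,0,0.001,0,0,0],[0,0,0.001,0,0,0]])

```text
clock: 14.15
tool_pos: [0.5215, -0.0782, 0.0802]
eef_rot: [0.608, 0.794, 0.0, 0.0]
contact_force: [-3.4, 0.6, 14.3]
opening: 0.005
```

carry_out(commands=[[0,0,0,0,0,0],[0,0,0,0,0,0],[0,0,0,0,0,0],[0,0,0,0,0,0],[0,0,0,0,0,0],[0,0,0,0,0,0],[0,0,0,0,0,0],[0,0,0,0,0,0]])

```text
clock: 14.95
tool_pos: [0.5215, -0.0782, 0.0802]
eef_rot: [0.608, 0.794, 0.0, 0.0]
contact_force: [-2.3, 1.2, 13.8]
opening: 0.004
```

About 14 N was held for more than 0.8 s, and the tip moved only 0.2 mm. Lifting away straight up, then back clear.

carry_out(commands=[[0,0,-0.004,0,0,0],[0,0,-0.02,0,0,0],[0,0,-0.06,0,0,0],[0,0,-0.1,0,0,0],[0.03,0,-0.14,0,0,0],[0.07,0,-0.17,0,0,0],[0.11,0,-0.2,0,0,0],[0.15,0,-0.2,0,0,0],[0.19,0,-0.2,0,0,0],[0.22,0,-0.2,0,0,0],[0.22,0,-0.2,0,0,0],[0.22,0,-0.2,0,0,0]])

```text
clock: 16.15
tool_pos: [0.4636, 0.1341, 0.2787]
eef_rot: [0.607, 0.795, -0.0, 0.0]
contact_force: [0.3, -0.8, 0.1]
opening: 0.003
```

```bash
python3 look.py f
python3 - <<'E'
from plant import r
from h import *
p=r.snapshot("top");cv2.imwrite("pics/top_full.png",p["img"])
for l in("side_bottle","top_bottle","jar","spanner"):print(l,r.spot_point(p,l)[:1])
E
```

```text
top wedge [{'xyz': [0.5111, -0.0364, -0.0045], 'p': 0.92}, {'xyz': [0.6359, 0.114, -0.0006], 'p': 0.76}, {'xyz': [0.3435, 0.1151, -0.001], 'p': 0.66}] mod [{'xyz': [0.4629, -0.1891, 0.0002], 'p': 0.69}] foot []
scene wedge [{'xyz': [0.5121, -0.0392, 0.0009], 'p': 0.72}, {'xyz': [0.3411, 0.1149, 0.0002], 'p': 0.72}, {'xyz': [0.637, 0.1149, -0.0012], 'p': 0.64}] mod [{'xyz': [0.4636, -0.1877, -0.002], 'p': 0.78}] foot [{'xyz': [0.5216, -0.0725, 0.0107], 'p': 0.92}]
[0.46398808 0.13331254 0.27865684] [-0.01165833  0.1738619   0.13386877] 16.55 [-0.2599549   0.96562075]
side_bottle [{'xyz': [0.337, -0.009, 0.0054], 'p': 0.79}]
top_bottle [{'xyz': [0.4509, -0.234, 0.0813], 'p': 0.95}]
jar [{'xyz': [0.5216, -0.3384, 0.0004], 'p': 0.86}]
spanner [{'xyz': [0.4546, -0.4651, -0.0025], 'p': 0.76}]
```

View pics/scene_f.png

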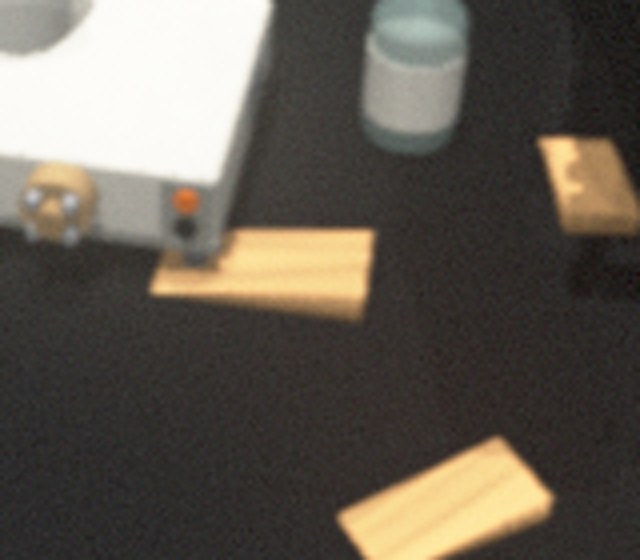

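View pics/top_full.png

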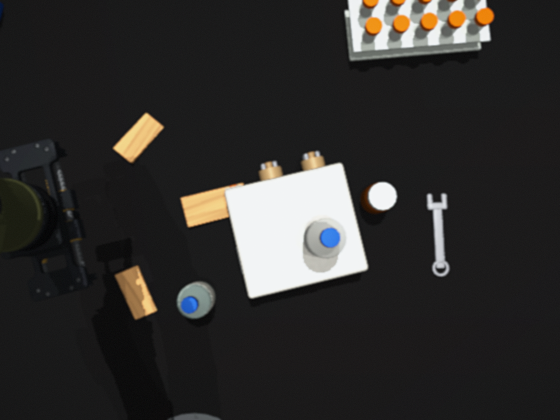

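The wedge sits under the corner at top (205,205). The module outline is unchanged, and the bottles, jar, spanner and both look-alikes are where they were. Handing in.

```bash
python3 -c "
from plant import r
print(r.finish_job())"
```

```text
the job is handed in; nothing more can be done
None
```

The 120 mm wedge is now snug under the short foot and the module no longer rocks there. I handed the job in at about 16.6 s.

- **Push:** I pushed the wedge thin edge first, square and centred under the foot. It held at about 5.6 N without creeping, where the geometry puts 6 mm of thickness under the foot.
- **Press check:** I pressed above the foot at about 14 N for over 0.8 s. The fingertip moved only 0.2 mm between 6 N and 14 N, from a top height of 80.4 mm, so the module was not jacked up.
- **Last look:** In the final pictures the wedge was still in place and the arm was clear. The module was within measuring error of where it started, and so were the bottles, jar, spanner and the two smaller wedges.

No check failed. The trained networks' readings scattered by several millimetres: one gave the short foot's height as 10.7 mm instead of 6 mm, and one put the foot at the side bottle with low confidence. I relied on the forces and the measured tip heights instead.

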